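# Take the left-hand cap off the biogas sampling point

### The arm

A 6-joint arm with a two-finger parallel gripper is mounted at the origin on the work surface. World frame = base frame: x ahead of the robot, y to its left, z up, the work surface at z = 0. Lengths are in m, angles in degrees, forces in N, time in s.
With the tool pointing down it reaches from about 0.4 to 0.825 m from the base axis. Payload 7 kg.
Tool frame: the origin (TCP) lies between the finger pads; the fingertips stand 19 mm ahead of it and the grasp point (between the pads) is the TCP (r.finger_overhang is the distance from the TCP to the fingertips, in m); z points along the fingers, y is the direction in which the jaws open and shut (so a half turn about z gives the same grasp; the last joint's range is limited). The gripper opens to 88 mm and grips with 3 to 60 N. Pads are 19 mm wide; open, the fingers measure 130 mm over their backs; the gripper's body (78 mm by 193 mm) begins 47 mm behind the grasp point.
Start: joints at [88.871, 20.546, 0.682, 0, -70.136, -16.507], TCP at [0.205, 0.643, 0.246] pointing down, gripper open.
Joint ranges: [-176.03, 176.03], [-82.01, 121.73], [-58.28, 71.71], [-173.87, 95.51], [-174.79, -0.11], [-173.66, 173.66]. Speed limits (degrees/s): [136.94, 136.94, 172.46, 180, 180, 180].

### API

Orientations are given as [roll, pitch, yaw] about the fixed x, y, z axes, in that order (R = Rz(yaw) Ry(pitch) Rx(roll)).
In Python, from plant import r, optics gives the robot as it stands. The module is installed in compiled form; this text tells all that it offers.
- The arm moves only by the tool step_arm, never from a script. Its argument "increments" is a list of rows, each an object of numbers: "tx", "ty", "tz": the shift along the world's x, y, z in mm; "ax", "ay", "az": the turn, a rotation vector about the world's x, y, z in degrees; "claw": the gripper command: -1 is shut, 1 is fully open, values between are in proportion. In form: [{"tx": .., "ty": .., "tz": .., "ax": .., "ay": .., "az": .., "claw": ..}, ...]. A call has 1 to 12 rows; each row shifts and turns the commanded pose from where the row before left it; what a row does not reach is not made up. A row lasts 1/10 s, in which the tool goes at most 50 mm and 8.59 degrees, less where a joint would pass 70% of its speed; a pose out of reach is approached as far as the arm can. A call with a gripper value outside its range is refused whole. The fingers move at their own pace and stop on an object; "newtons" is the grip in N (left out, the last holds). Time passes only in rows, so rows that do not move let the fingers close. It gives the time, the measured TCP pose, the force and the opening at its end, in the units of the state.
- r.get_state(): the state, without advancing time (a new reading comes with each control period).
- optics.capture(name): name is "scene" or "top" or "wrist"; returns a dict with "image" (420x560x3 uint8, blue, green, red), "depth" (420x560 float32, m along the optical axis (not along the pixel's ray), 0 where there is no reading), "fx", "fy", "cx", "cy" (pixels), "R" (3x3) and "t" (3): a world point X has camera coordinates R X + t. Camera axes: x right, y down, z forward; pixel columns grow to the right and rows downward; lengths in m; the calibration is good to about 2 mm. A picture is of the moment at which its call begins.
- r.close_job(): hands the job in, once; it reports no verdict.
The state is a dict: "time_s": time; "joints": joint angles; "qd": joint speeds; "joint_torque": joint torques, N m; "tcp_pos": TCP position; "eef_rot": TCP orientation; "contact_force": force on the tool from outside, world axes, zero at the start; "moment": the same for the moment, N m; "gripper_width": finger opening in m.
Only numpy, scipy, OpenCV 4.12 (cv2) and the standard library are available. Lean on these libraries where they do the work, as an engineer would, in place of code of your own. Each camera call takes 0.05 s, during which the arm holds its last target. There are 200 camera calls.

### The job

Unscrew the yellow cap from the yellow biogas riser and stand it, mouth down, in the grey tray. Being a fuel-gas fitting it has a left-hand thread, so it loosens clockwise seen from above: feel that it gives that way and never force it. Do not let it drop, keep off the blue water fitting, and leave the bottle, the jug and the meter standing as they are.

Things in the scene. Friction and masses are not known exactly. Their poses are not given: they have to be found in the camera images.
- gas_riser: Fixed yellow pipe stub, upright on a dark round flange 100 mm across, 12 mm thick. Origin: centre of its underside, z up. A steel shoulder 68 mm across, 60 mm above the origin, carries the cap's rim; above it stand a brass two-start left-hand thread, 49 mm across, up to 88 mm, and a round rubber seal up to 94 mm (cap on) or 99 mm (cap off).
- gas_thread (a point): Point on the riser's axis at the shoulder. Turned clockwise seen from above, the cap climbs 3.8 mm per rad with about 2 mm of axial play; 3.4 to 4.0 rad from the start frees it, then it lifts straight off and more turning does no harm. Anticlockwise it jams within 0.8 rad. The sprung seal pushes it up with 8 to 4.5 N over the first 5 mm. Turning takes under 0.5 N m. Let go, it stays put.
- gas_cap: Loose yellow screw cap, 0.2 to 0.4 kg, starting on the gas riser. Origin: centre of its rim (underside, mouth down), z up; 99 mm tall. Ribbed skirt 64 mm across, 61 mm high, bore 52 mm wide, 54 mm deep. On it a hex head from 61 to 99 mm, 46 mm across flats, 53 mm across corners, black notches in the corners. Corners lie along the cap's x axis, flats face its y axis; the same every 60 degrees.
- gas_cap_head (a point): Point on the cap's axis within the hex head, 85 mm above the cap's origin (24 mm above the head's foot, 14 mm below its top): where to grip. Axes as the cap's.
- water_riser: Fixed blue water fitting of the same size and shape with a blue hex cap (no notches), 144 mm tall in all, flange 100 mm across. Origin: centre of its underside. To be left alone.
- tray: Fixed grey open tray, 160 mm (its x) by 170 mm (its y), 30 mm high, walls and floor 5 mm thick. Origin: centre of its underside; the inner floor is 5 mm above it.
- sample_bottle: Loose glass sample bottle, 70 mm across, 140 mm tall, white cap. Origin: centre of its underside. Bystander.
- jug: Loose white plastic jug, 100 mm across its rim, 120 mm tall, handle on its +y side. Origin: centre of its underside. Bystander.
- meter: Loose black hand-held meter lying flat, 65 mm (its x) by 170 mm (its y), 30 mm thick. Origin: centre of its underside. Bystander.
Not all that is in view belongs to the job. Of the things shaped like the gas_cap, the yellow one is meant.

How it is judged:
By the outcome, as a careful person would: the job done as asked, in the order asked, and still so for the second after the job is handed in, with the robot touching nothing.
It also fails if it takes over 61 s, if anything falls off the work surface, if the arm or the gripper's body presses on something with over 40 N, if the wrist force passes 120 N, or if a joint passes its speed limit or range.

## Working session

There is one attempt and no reset: what is moved stays moved. The work goes in short steps, Python scripts to look and compute and a tool call to move; the robot and the scene stay as the last step left them, time stands still between calls to the robot, and variables do not carry over. Pictures are saved under pics/ and viewed, about 8 in all and at most 12, crops included, and the job is handed in when it is done.

Besides the shell and the picture viewer there is one more tool, called after ">>>" in YAML: its name, and indented under it one key for each argument. step_arm: Moves the arm, as the interface text tells. Its arguments: {"type":"object","properties":{"increments":{"type":"array","items":{"type":"object","properties":{"tx":{"type":"number"},"ty":{"type":"number"},"tz":{"type":"number"},"ax":{"type":"number"},"ay":{"type":"number"},"az":{"type":"number"},"claw":{"type":"number"}}}},"newtons":{"type":"number"}},"required":["increments"]}

```bash
mkdir -p pics; cat > h.py <<'E'
import numpy as np, cv2
from plant import r, optics
def shot(n,f=None):
    c=optics.capture(n)
    if f: cv2.imwrite('pics/'+f,c['image'])
    return c
def world(c,u,v,z=None):
    "pixel -> world; by plane z if given, else by depth"
    u=np.atleast_1d(u).astype(float);v=np.atleast_1d(v).astype(float)
    d=np.c_[(u-c['cx'])/c['fx'],(v-c['cy'])/c['fy'],np.ones(len(u))]
    R=np.array(c['R']);o=-R.T@np.array(c['t'])
    w=d@R
    if z is None: s=c['depth'][v.astype(int),u.astype(int)]
    else: s=(z-o[2])/w[:,2]
    return o+w*s[:,None]
E
python3 - <<'E'
from h import *
s=r.get_state();print(s)
a=shot('top','top0.png');b=shot('scene','scene0.png')
for c in(a,b):print(-np.array(c['R']).T@np.array(c['t']),c['fx'])
E
```

```text
{'time_s': 0.0, 'joints': array([ 8.88710048e+01,  2.05928170e+01,  6.34161516e-01, -2.09939436e-02,
       -7.01357620e+01, -1.65062423e+01]), 'qd': array([-0.01034799,  0.12124603,  0.06067022, -0.04062087, -0.03076991,
        0.04284158]), 'joint_torque': array([-1.03976232e-03, -5.82718384e+01,  2.93053150e+01,  6.99693024e+00,
        6.76166557e-03, -1.65766774e-04]), 'tcp_pos': array([0.20438198, 0.64283527, 0.24460726]), 'eef_rot': array([ 1.79903866e+02, -7.90639498e-03, -1.76423808e+01]), 'contact_force': array([ 0.29219433,  0.05516281, -0.05072934]), 'moment': array([-0.02315222, -0.02135022,  0.05643726]), 'gripper_width': 0.08745766686466727}
[ 0.52034438 -0.0294398   1.29109888] 436.24513537481835
[ 1.47553637 -0.53168139  0.87954818] 445.19855087082675
```

View pics/top0.png

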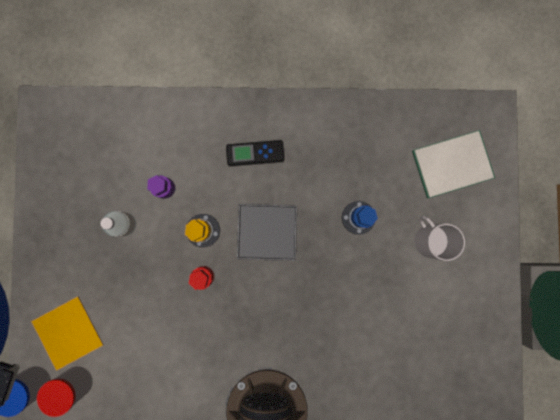

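View pics/scene0.png

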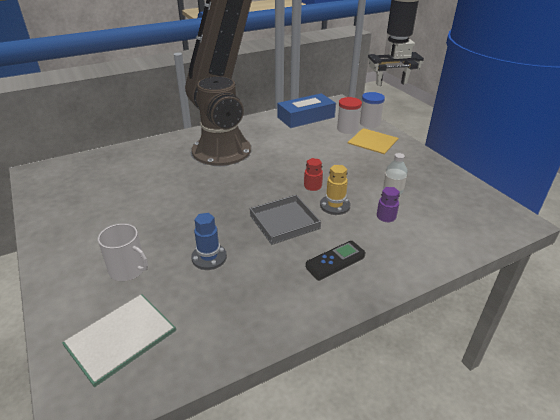

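The top view has +x up and +y left. It shows the yellow cap at about (197,230), the tray at (267,232), a red decoy at (201,278), a purple one at (160,187), the bottle at (116,224), the water fitting at (363,216) and the meter at (255,153). The scene view agrees. Next I'll measure these.

```bash
python3 - <<'E'
from h import *
c=shot('top');im=c['image'];hsv=cv2.cvtColor(im,cv2.COLOR_BGR2HSV)
def blob(lo,hi,near):
    m=cv2.inRange(hsv,lo,hi);n,l,st,ce=cv2.connectedComponentsWithStats(m)
    i=min([i for i in range(1,n) if st[i,4]>60],key=lambda i:np.hypot(*(ce[i]-near)));return l==i,ce[i],st[i]
for nm,lo,hi,near,zt in(('yel',(18,120,100),(32,255,255),(197,230),.159),('red',(0,150,60),(8,255,255),(201,278),.099),('pur',(125,80,40),(160,255,255),(160,187),.099),('blue',(100,120,40),(125,255,255),(363,216),.144)):
    m,ce,st=blob(lo,hi,np.array(near));v,u=np.nonzero(m)
    P=world(c,u,v);ok=P[:,2]>P[:,2].max()-.012
    print(nm,ce,st,'top z',P[:,2].max().round(3),'head xy',((P[ok].min(0)+P[ok].max(0))/2).round(4),P[ok].mean(0).round(4),np.ptp(P[ok],0).round(3))
v,u=np.mgrid[190:275,225:312];v=v.ravel();u=u.ravel();P=world(c,u,v)
rim=(P[:,2]>.02)&(P[:,2]<.04)
print('tray',cv2.minAreaRect(P[rim][:,:2].astype(np.float32)*1000),P[rim][:,2].mean(), 'floor',np.median(P[:,2]))
E
```

```text
yel [196.31390135 229.93049327] [185 219  24  23 446] top z 1.291 head xy [ 0.5203 -0.0294  1.2911] [ 0.5203 -0.0294  1.2911] [0. 0. 0.]
red [200.55714286 277.86666667] [189 267  24  23 420] top z 1.291 head xy [ 0.5203 -0.0294  1.2911] [ 0.5203 -0.0294  1.2911] [0. 0. 0.]
pur [160.32832618 186.16523605] [147 175  28  23 466] top z 0.104 head xy [0.6415 0.3034 0.0987] [0.6417 0.3027 0.0977] [0.05  0.048 0.011]
blue [364.00234192 216.32552693] [352 205  25  23 427] top z 0.149 head xy [ 0.5576 -0.2675  0.1432] [ 0.5573 -0.2674  0.1436] [0.048 0.045 0.012]
tray ((513.9197998046875, 0.8624420166015625), (170.11561584472656, 160.1714630126953), 88.6030044555664) 0.028492564510796906 floor 0.0015511502523111176
```

```bash
python3 - <<'E'
from h import *
c=shot('top');im=c['image'];hsv=cv2.cvtColor(im,cv2.COLOR_BGR2HSV)
for nm,box in(('yel',(180,214,213,245)),('red',(185,262,217,295)),('bottle',(98,208,134,240)),('meter',(222,135,290,170))):
    v,u=np.mgrid[box[1]:box[3],box[0]:box[2]];v=v.ravel();u=u.ravel()
    k=c['depth'][v,u]>.2;P=world(c,u[k],v[k]);zt=np.percentile(P[:,2],99)
    ok=P[:,2]>zt-.012;Q=P[ok]
    print(nm,'z',zt.round(3),((Q.min(0)+Q.max(0))/2).round(4),Q.mean(0).round(4),np.ptp(Q,0).round(3))
    print(cv2.minAreaRect(Q[:,:2].astype(np.float32)*1000))
E
```

```text
yel z 0.148 [0.5174 0.1887 0.1437] [0.5178 0.1886 0.1437] [0.05  0.048 0.014]
((517.8316650390625, 188.631591796875), (50.18622589111328, 45.5704345703125), 55.17216110229492)
red z 0.102 [0.3835 0.1849 0.0968] [0.3837 0.185  0.0981] [0.049 0.049 0.014]
((383.1057434082031, 184.91758728027344), (50.151283264160156, 45.672706604003906), 47.01447296142578)
bottle z 0.141 [0.5349 0.4185 0.1371] [0.5352 0.4178 0.1383] [0.029 0.032 0.013]
((535.655029296875, 418.0361633300781), (30.805261611938477, 29.373010635375977), 23.589096069335938)
meter z 0.035 [0.7453 0.0367 0.0322] [0.7444 0.0363 0.0294] [0.075 0.17  0.018]
((744.8465576171875, 36.28901672363281), (64.82200622558594, 168.06849670410156), 5.279565811157227)
```

The cap top is at about z=0.144, the same height as the 144 mm blue fitting. So the grip point would be near z≈0.130, which I'll check from close up. The hex corners lie near 55°. I'll move above the cap with tool yaw near 55°, which leaves wrist range for the clockwise turn.

>>> step_arm:
  increments:
    - {"tx": 26,"ty": -38,"az": 6,"claw": 1}
    - {"tx": 26,"ty": -38,"az": 6}
    - {"tx": 26,"ty": -38,"az": 6}
    - {"tx": 26,"ty": -38,"az": 6}
    - {"tx": 26,"ty": -38,"az": 6}
    - {"tx": 26,"ty": -38,"az": 6}
    - {"tx": 26,"ty": -38,"az": 6}
    - {"tx": 26,"ty": -38,"az": 6}
    - {"tx": 26,"ty": -38,"az": 6}
    - {"tx": 26,"ty": -38,"az": 6}
    - {"tx": 26,"ty": -38,"az": 6}
    - {"tx": 26,"ty": -38,"az": 6}

```text
$.increments[0]: bad value
```

```bash
python3 - <<'E'
from h import *
c=shot('wrist','w1.png');s=r.get_state()
print({k:np.round(s[k],4) for k in('time_s','joints','tcp_pos','eef_rot','contact_force')})
print(-np.array(c['R']).T@np.array(c['t']),c['fx'])
E
```

```text
{'time_s': np.float64(0.25), 'joints': array([ 8.88714e+01,  2.05684e+01,  6.60500e-01, -8.20000e-03,
       -7.01371e+01, -1.65048e+01]), 'tcp_pos': array([0.2045, 0.6431, 0.2451]), 'eef_rot': array([ 1.799547e+02, -5.400000e-03, -1.763610e+01]), 'contact_force': array([-1.0313, -0.1852, -0.6998])}
[0.27236594 0.62168424 0.38453496] 302.11299215825017
```

View pics/w1.png

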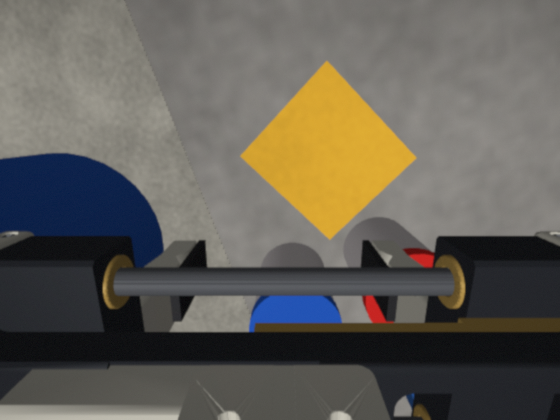

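The move was refused, probably because some keys were missing. The picture is therefore from the start pose: it shows the yellow paper, and the fingers at row ~270. The camera sits about 70 mm along tool +x. I'll stop short so the camera is over the cap.

>>> step_arm:
  increments:
    - {"tx": 23,"ty": -42,"tz": 0,"ax": 0,"ay": 0,"az": 6,"claw": 1}
    - {"tx": 23,"ty": -42,"tz": 0,"ax": 0,"ay": 0,"az": 6,"claw": 1}
    - {"tx": 23,"ty": -42,"tz": 0,"ax": 0,"ay": 0,"az": 6,"claw": 1}
    - {"tx": 23,"ty": -42,"tz": 0,"ax": 0,"ay": 0,"az": 6,"claw": 1}
    - {"tx": 23,"ty": -42,"tz": 0,"ax": 0,"ay": 0,"az": 6,"claw": 1}
    - {"tx": 23,"ty": -42,"tz": 0,"ax": 0,"ay": 0,"az": 6,"claw": 1}
    - {"tx": 23,"ty": -42,"tz": 0,"ax": 0,"ay": 0,"az": 6,"claw": 1}
    - {"tx": 23,"ty": -42,"tz": 0,"ax": 0,"ay": 0,"az": 6,"claw": 1}
    - {"tx": 23,"ty": -42,"tz": 0,"ax": 0,"ay": 0,"az": 6,"claw": 1}
    - {"tx": 23,"ty": -42,"tz": 0,"ax": 0,"ay": 0,"az": 6,"claw": 1}
    - {"tx": 23,"ty": -42,"tz": 0,"ax": 0,"ay": 0,"az": 6,"claw": 1}
    - {"tx": 23,"ty": -42,"tz": 0,"ax": 0,"ay": 0,"az": 6,"claw": 1}
  newtons: 30

```text
time_s: 1.45
tcp_pos: [0.481, 0.1374, 0.2459]
eef_rot: [180.0, -0.0, 54.6]
contact_force: [1.3, 0.2, 0.5]
gripper_width: 0.0876
```

>>> step_arm:
  increments:
    - {"tx": 0,"ty": 0,"tz": 0,"ax": 0,"ay": 0,"az": 0,"claw": 1}
    - {"tx": 0,"ty": 0,"tz": 0,"ax": 0,"ay": 0,"az": 0,"claw": 1}
    - {"tx": 0,"ty": 0,"tz": 0,"ax": 0,"ay": 0,"az": 0,"claw": 1}

```text
time_s: 1.75
tcp_pos: [0.4803, 0.1396, 0.2455]
eef_rot: [-180.0, -0.0, 54.3]
contact_force: [-0.3, -0.0, -0.0]
gripper_width: 0.0882
```

```bash
python3 - <<'E'
from h import *
c=shot('wrist','w2.png');s=r.get_state()
print({k:np.round(s[k],4) for k in('time_s','joints','tcp_pos','eef_rot','contact_force')})
print(-np.array(c['R']).T@np.array(c['t']))
hsv=cv2.cvtColor(c['image'],cv2.COLOR_BGR2HSV)
m=cv2.inRange(hsv,(18,120,90),(32,255,255));v,u=np.nonzero(m)
k=c['depth'][v,u]>.05;P=world(c,u[k],v[k]);near=np.hypot(P[:,0]-.518,P[:,1]-.188)<.06;P=P[near]
zt=np.percentile(P[:,2],98);Q=P[P[:,2]>zt-.008]
print(zt,len(Q),Q.mean(0),np.ptp(Q,0),cv2.minAreaRect(Q[:,:2].astype(np.float32)*1000))
(cx,cy),rr=cv2.minEnclosingCircle(Q[:,:2].astype(np.float32)*1000);print(cx,cy,rr)
E
```

```text
{'time_s': np.float64(1.8), 'joints': array([ 3.880090e+01,  3.911600e+00, -2.087450e+01, -7.500000e-03,
       -6.520610e+01,  1.055793e+02]), 'tcp_pos': array([0.4802, 0.14  , 0.2456]), 'eef_rot': array([-1.799955e+02, -9.400000e-03,  5.437710e+01]), 'contact_force': array([-0.016 ,  0.4042,  0.6883])}
[0.52188086 0.19758354 0.38510238]
0.32203084352576694 2026 [0.51130659 0.14596257 0.32016241] [0.0797703  0.06359291 0.00940973] ((496.74951171875, 161.470703125), (11.828670501708984, 96.29826354980469), 54.77275848388672)
496.36090087890625 160.93331909179688 48.283172607421875
```

View pics/w2.png

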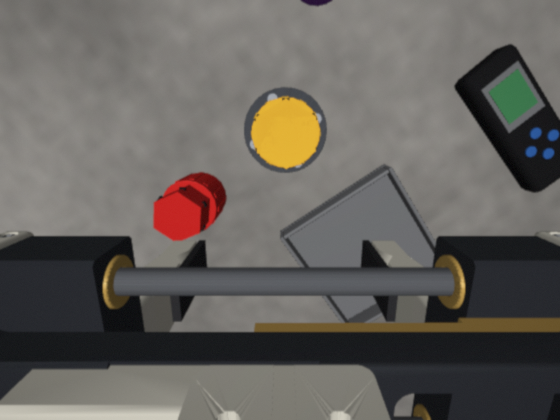

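The cap is at about (286,131), seen from nearly straight above with the flange around it. The red cap is at (180,215), the tray at bottom right and the meter at top right. Now I'll measure within that region.

```bash
python3 - <<'E'
from h import *
c=shot('wrist');im=c['image']
v,u=np.mgrid[80:180,235:340];v=v.ravel();u=u.ravel()
k=c['depth'][v,u]>.05;u=u[k];v=v[k];P=world(c,u,v);zt=np.percentile(P[:,2],98);ok=P[:,2]>zt-.01
print('ztop',zt,np.median(P[ok][:,2]))
# circle of skirt by colour
m=cv2.inRange(cv2.cvtColor(im,cv2.COLOR_BGR2HSV),(18,120,60),(32,255,255))[80:180,235:340]
Q=P[ok]
print('head',cv2.minAreaRect(Q[:,:2].astype(np.float32)*1000),cv2.minEnclosingCircle(Q[:,:2].astype(np.float32)*1000))
print('levels',np.histogram(P[:,2],bins=np.arange(-.01,.18,.01)))
# hex phase: support width of head vs direction
a=np.arange(0,180,3.);w=[np.ptp(np.percentile(Q[:,:2]@[np.cos(t),np.sin(t)],[.5,99.5]))*1000 for t in np.radians(a)]
print('flat normal deg mod60',(np.degrees(np.angle(-(np.array(w)*np.exp(6j*np.radians(a))).sum()))/6)%60,min(w),max(w))
cv2.imwrite('pics/crop.png',cv2.resize(im[75:185,225:345],None,fx=5,fy=5,interpolation=cv2.INTER_CUBIC))
E
```

```text
ztop 0.14602027109079818 0.14504022516198647
head ((519.664794921875, 191.2876434326172), (51.81269836425781, 46.02246856689453), 54.87482452392578) ((519.4441528320312, 191.16177368164062), 26.32396125793457)
levels (array([1404, 3518, 1699,    3,    0,    0,    0,    0,    0,    0,   19,
        627,    0,    0,   36, 3155,    0,    0]), array([-0.01,  0.  ,  0.01,  0.02,  0.03,  0.04,  0.05,  0.06,  0.07,
        0.08,  0.09,  0.1 ,  0.11,  0.12,  0.13,  0.14,  0.15,  0.16,
        0.17]))
flat normal deg mod60 24.324153016920807 45.18661381621675 48.92309712157817
```

View pics/crop.png

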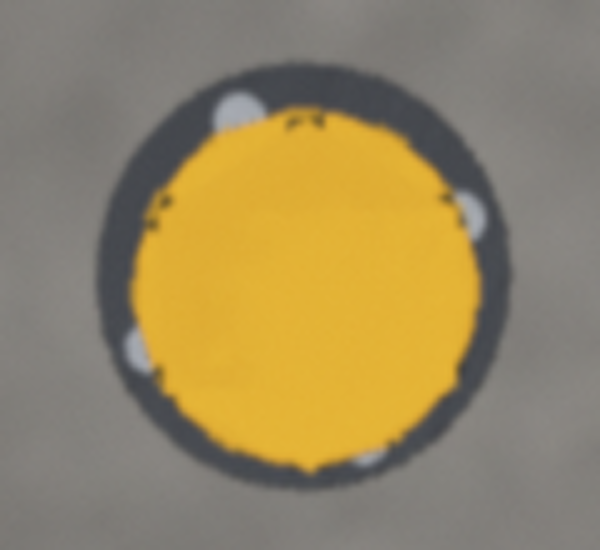

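The crop confirms a hex with notched corners at the top and bottom of the image. Its centre is about (0.519, 0.1905), the top is z 0.145 and the skirt top 0.106. The flats are aligned with the jaws to within 1°. Grip z will be 0.131.

>>> step_arm:
  increments:
    - {"tx": 20,"ty": 25,"tz": 0,"ax": 0,"ay": 0,"az": 0,"claw": 1}
    - {"tx": 19,"ty": 25.5,"tz": 0,"ax": 0,"ay": 0,"az": 0,"claw": 1}
    - {"tx": 0,"ty": 0,"tz": -20,"ax": 0,"ay": 0,"az": 0,"claw": 1}
    - {"tx": 0,"ty": 0,"tz": -20,"ax": 0,"ay": 0,"az": 0,"claw": 1}
    - {"tx": 0,"ty": 0,"tz": -20,"ax": 0,"ay": 0,"az": 0,"claw": 1}
    - {"tx": 0,"ty": 0,"tz": -20,"ax": 0,"ay": 0,"az": 0,"claw": 1}
    - {"tx": 0,"ty": 0,"tz": -20,"ax": 0,"ay": 0,"az": 0,"claw": 1}
    - {"tx": 0,"ty": 0,"tz": -14,"ax": 0,"ay": 0,"az": 0,"claw": 1}
    - {"tx": 0,"ty": 0,"tz": 0,"ax": 0,"ay": 0,"az": 0,"claw": 1}
    - {"tx": 0,"ty": 0,"tz": 0,"ax": 0,"ay": 0,"az": 0,"claw": 1}
    - {"tx": 0,"ty": 0,"tz": 0,"ax": 0,"ay": 0,"az": 0,"claw": 1}

```text
time_s: 2.95
tcp_pos: [0.5199, 0.1907, 0.1326]
eef_rot: [180.0, -0.1, 54.4]
contact_force: [1.4, 0.1, -0.4]
gripper_width: 0.0874
```

>>> step_arm:
  increments:
    - {"tx": -0.5,"ty": 0,"tz": -1,"ax": 0,"ay": 0,"az": 0,"claw": 0.2}
    - {"tx": 0,"ty": 0,"tz": 0,"ax": 0,"ay": 0,"az": 0,"claw": 0.1}
    - {"tx": 0,"ty": 0,"tz": 0,"ax": 0,"ay": 0,"az": 0,"claw": -1}
    - {"tx": 0,"ty": 0,"tz": 0,"ax": 0,"ay": 0,"az": 0,"claw": -1}
    - {"tx": 0,"ty": 0,"tz": 0,"ax": 0,"ay": 0,"az": 0,"claw": -1}
    - {"tx": 0,"ty": 0,"tz": 0,"ax": 0,"ay": 0,"az": 0,"claw": -1}
    - {"tx": 0,"ty": 0,"tz": 0,"ax": 0,"ay": 0,"az": 0,"claw": -1}
    - {"tx": 0,"ty": 0,"tz": 0,"ax": 0,"ay": 0,"az": 0,"claw": -1}
  newtons: 30

```text
time_s: 3.75
tcp_pos: [0.519, 0.1898, 0.1306]
eef_rot: [-180.0, 0.0, 54.4]
contact_force: [-0.9, 0.4, 1.7]
gripper_width: 0.046
```

```bash
python3 - <<'E'
from h import *
s=r.get_state()
print({k:np.round(s[k],3) for k in('time_s','joints','tcp_pos','eef_rot','contact_force','moment','gripper_width')})
E
```

```text
{'time_s': np.float64(3.75), 'joints': array([ 4.03940e+01,  1.50830e+01, -2.36400e+01, -2.00000e-03,
       -5.12790e+01,  1.03972e+02]), 'tcp_pos': array([0.519, 0.19 , 0.131]), 'eef_rot': array([-1.79998e+02,  2.00000e-03,  5.43650e+01]), 'contact_force': array([-0.89 ,  0.382,  1.716]), 'moment': array([ 0.035,  0.24 , -0.01 ]), 'gripper_width': np.float64(0.046)}
```

It closed at exactly 46 mm with low forces. I'll start with a gentle clockwise turn (negative az) that climbs 3.8 mm/rad.

>>> step_arm:
  increments:
    - {"tx": 0,"ty": 0,"tz": 0.2,"ax": 0,"ay": 0,"az": -3,"claw": -1}
    - {"tx": 0,"ty": 0,"tz": 0.2,"ax": 0,"ay": 0,"az": -3,"claw": -1}
    - {"tx": 0,"ty": 0,"tz": 0.2,"ax": 0,"ay": 0,"az": -3,"claw": -1}
    - {"tx": 0,"ty": 0,"tz": 0.2,"ax": 0,"ay": 0,"az": -3,"claw": -1}
    - {"tx": 0,"ty": 0,"tz": 0.2,"ax": 0,"ay": 0,"az": -3,"claw": -1}

```text
time_s: 4.25
tcp_pos: [0.5192, 0.1898, 0.1316]
eef_rot: [180.0, -0.0, 39.2]
contact_force: [0.6, 0.1, 1.3]
gripper_width: 0.046
```

```bash
cat > s.py <<'E'
from h import *
s=r.get_state()
print({k:np.round(s[k],3) for k in('time_s','joints','tcp_pos','eef_rot','contact_force','moment','gripper_width')})
E
python3 s.py
```

```text
{'time_s': np.float64(4.25), 'joints': array([ 4.0389e+01,  1.5025e+01, -2.3569e+01,  9.0000e-03, -5.1394e+01,
        8.8853e+01]), 'tcp_pos': array([0.519, 0.19 , 0.132]), 'eef_rot': array([ 1.79993e+02, -1.30000e-02,  3.92480e+01]), 'contact_force': array([0.611, 0.144, 1.323]), 'moment': array([-0.009, -0.037,  0.057]), 'gripper_width': np.float64(0.046)}
```

It gives that way, with the moment at or below 0.06 N m. I'll carry on.

>>> step_arm:
  increments:
    - {"tx": 0,"ty": 0,"tz": 0.4,"ax": 0,"ay": 0,"az": -6,"claw": -1}
    - {"tx": 0,"ty": 0,"tz": 0.4,"ax": 0,"ay": 0,"az": -6,"claw": -1}
    - {"tx": 0,"ty": 0,"tz": 0.4,"ax": 0,"ay": 0,"az": -6,"claw": -1}
    - {"tx": 0,"ty": 0,"tz": 0.4,"ax": 0,"ay": 0,"az": -6,"claw": -1}
    - {"tx": 0,"ty": 0,"tz": 0.4,"ax": 0,"ay": 0,"az": -6,"claw": -1}
    - {"tx": 0,"ty": 0,"tz": 0.4,"ax": 0,"ay": 0,"az": -6,"claw": -1}
    - {"tx": 0,"ty": 0,"tz": 0.4,"ax": 0,"ay": 0,"az": -6,"claw": -1}
    - {"tx": 0,"ty": 0,"tz": 0.4,"ax": 0,"ay": 0,"az": -6,"claw": -1}
    - {"tx": 0,"ty": 0,"tz": 0.4,"ax": 0,"ay": 0,"az": -6,"claw": -1}
    - {"tx": 0,"ty": 0,"tz": 0.4,"ax": 0,"ay": 0,"az": -6,"claw": -1}
    - {"tx": 0,"ty": 0,"tz": 0.4,"ax": 0,"ay": 0,"az": -6,"claw": -1}
    - {"tx": 0,"ty": 0,"tz": 0.4,"ax": 0,"ay": 0,"az": -6,"claw": -1}

```text
time_s: 5.45
tcp_pos: [0.5184, 0.19, 0.1357]
eef_rot: [180.0, 0.1, -32.9]
contact_force: [-1.7, 3.7, -2.0]
gripper_width: 0.0457
```

```bash
python3 s.py
```

```text
{'time_s': np.float64(5.45), 'joints': array([ 40.416,  14.745, -23.286,  -0.073, -52.003,  16.729]), 'tcp_pos': array([0.518, 0.19 , 0.136]), 'eef_rot': array([ 1.79984e+02,  6.40000e-02, -3.29000e+01]), 'contact_force': array([-1.679,  3.675, -1.99 ]), 'moment': array([1.303, 0.788, 0.029]), 'gripper_width': np.float64(0.046)}
```

>>> step_arm:
  increments:
    - {"tx": -0.2,"ty": 0.3,"tz": 0.4,"ax": 0,"ay": 0,"az": -6,"claw": -1}
    - {"tx": 0,"ty": 0,"tz": 0.4,"ax": 0,"ay": 0,"az": -6,"claw": -1}
    - {"tx": 0,"ty": 0,"tz": 0.4,"ax": 0,"ay": 0,"az": -6,"claw": -1}
    - {"tx": 0,"ty": 0,"tz": 0.4,"ax": 0,"ay": 0,"az": -6,"claw": -1}
    - {"tx": 0,"ty": 0,"tz": 0.4,"ax": 0,"ay": 0,"az": -6,"claw": -1}
    - {"tx": 0,"ty": 0,"tz": 0.4,"ax": 0,"ay": 0,"az": -6,"claw": -1}

```text
time_s: 6.05
tcp_pos: [0.5185, 0.1906, 0.1383]
eef_rot: [180.0, 0.1, -68.9]
contact_force: [-0.5, 3.7, -1.9]
gripper_width: 0.0458
```

```bash
python3 s.py
```

```text
{'time_s': np.float64(6.05), 'joints': array([ 40.459,  14.585, -23.118,  -0.067, -52.289, -19.309]), 'tcp_pos': array([0.519, 0.191, 0.138]), 'eef_rot': array([ 1.79989e+02,  5.20000e-02, -6.88920e+01]), 'contact_force': array([-0.479,  3.697, -1.854]), 'moment': array([ 1.349,  0.389, -0.004]), 'gripper_width': np.float64(0.046)}
```

>>> step_arm:
  increments:
    - {"tx": 0,"ty": 0.2,"tz": 0.4,"ax": 0,"ay": 0,"az": -6,"claw": -1}
    - {"tx": 0,"ty": 0.2,"tz": 0.4,"ax": 0,"ay": 0,"az": -6,"claw": -1}
    - {"tx": 0,"ty": 0,"tz": 0.4,"ax": 0,"ay": 0,"az": -6,"claw": -1}
    - {"tx": 0,"ty": 0,"tz": 0.4,"ax": 0,"ay": 0,"az": -6,"claw": -1}
    - {"tx": 0,"ty": 0,"tz": 0.4,"ax": 0,"ay": 0,"az": -6,"claw": -1}
    - {"tx": 0,"ty": 0,"tz": 0.4,"ax": 0,"ay": 0,"az": -6,"claw": -1}
    - {"tx": 0,"ty": 0,"tz": 0.4,"ax": 0,"ay": 0,"az": -6,"claw": -1}
    - {"tx": 0,"ty": 0,"tz": 0.4,"ax": 0,"ay": 0,"az": -6,"claw": -1}
    - {"tx": 0,"ty": 0,"tz": 0.4,"ax": 0,"ay": 0,"az": -6,"claw": -1}
    - {"tx": 0,"ty": 0,"tz": 0.4,"ax": 0,"ay": 0,"az": -6,"claw": -1}
    - {"tx": 0,"ty": 0,"tz": 0.4,"ax": 0,"ay": 0,"az": -6,"claw": -1}
    - {"tx": 0,"ty": 0,"tz": 0.4,"ax": 0,"ay": 0,"az": -6,"claw": -1}

```text
time_s: 7.25
tcp_pos: [0.519, 0.191, 0.1433]
eef_rot: [180.0, 0.1, -140.9]
contact_force: [0.7, 2.7, -1.7]
gripper_width: 0.0458
```

```bash
python3 s.py
```

```text
{'time_s': np.float64(7.25), 'joints': array([ 4.0481e+01,  1.4296e+01, -2.2761e+01, -2.7000e-02, -5.2891e+01,
       -9.1343e+01]), 'tcp_pos': array([0.519, 0.191, 0.143]), 'eef_rot': array([ 1.79977e+02,  5.10000e-02, -1.40878e+02]), 'contact_force': array([ 0.729,  2.683, -1.697]), 'moment': array([ 1.059, -0.476, -0.028]), 'gripper_width': np.float64(0.046)}
```

>>> step_arm:
  increments:
    - {"tx": 0,"ty": 0,"tz": 0.4,"ax": 0,"ay": 0,"az": -6,"claw": -1}
    - {"tx": 0,"ty": 0,"tz": 0.4,"ax": 0,"ay": 0,"az": -6,"claw": -1}
    - {"tx": 0,"ty": 0,"tz": 0.4,"ax": 0,"ay": 0,"az": -6,"claw": -1}
    - {"tx": 0,"ty": 0,"tz": 0.4,"ax": 0,"ay": 0,"az": -6,"claw": -1}
    - {"tx": 0,"ty": 0,"tz": 0.4,"ax": 0,"ay": 0,"az": -6,"claw": -1}
    - {"tx": 0,"ty": 0,"tz": 0.4,"ax": 0,"ay": 0,"az": -6,"claw": -1}
    - {"tx": 0,"ty": 0,"tz": 0.4,"ax": 0,"ay": 0,"az": -6,"claw": -1}
    - {"tx": 0,"ty": 0,"tz": 2,"ax": 0,"ay": 0,"az": 0,"claw": -1}
    - {"tx": 0,"ty": 0,"tz": 2,"ax": 0,"ay": 0,"az": 0,"claw": -1}

```text
time_s: 8.15
tcp_pos: [0.5192, 0.1907, 0.1503]
eef_rot: [180.0, 0.0, 177.5]
contact_force: [3.2, 1.9, -4.0]
gripper_width: 0.0459
```

```bash
python3 s.py
```

```text
{'time_s': np.float64(8.15), 'joints': array([ 4.04610e+01,  1.38680e+01, -2.22870e+01,  9.00000e-03,
       -5.38140e+01, -1.32925e+02]), 'tcp_pos': array([0.519, 0.191, 0.15 ]), 'eef_rot': array([1.79984e+02, 2.80000e-02, 1.77542e+02]), 'contact_force': array([ 3.211,  1.943, -3.96 ]), 'moment': array([ 0.524, -1.339,  0.005]), 'gripper_width': np.float64(0.046)}
```

The pull is only about 4 N down, roughly the cap's weight, so it is free. I'll lift gently and check.

>>> step_arm:
  increments:
    - {"tx": 0,"ty": 0,"tz": 3,"ax": 0,"ay": 0,"az": 0,"claw": -1}
    - {"tx": 0,"ty": 0,"tz": 3,"ax": 0,"ay": 0,"az": 0,"claw": -1}
    - {"tx": 0,"ty": 0,"tz": 3,"ax": 0,"ay": 0,"az": 0,"claw": -1}

```text
time_s: 8.45
tcp_pos: [0.519, 0.1906, 0.1598]
eef_rot: [180.0, 0.0, 177.4]
contact_force: [2.2, 1.5, -4.3]
gripper_width: 0.0457
```

```bash
python3 s.py
```

```text
{'time_s': np.float64(8.45), 'joints': array([ 4.04630e+01,  1.32910e+01, -2.16470e+01,  4.00000e-03,
       -5.50240e+01, -1.33052e+02]), 'tcp_pos': array([0.519, 0.191, 0.16 ]), 'eef_rot': array([1.79976e+02, 3.00000e-02, 1.77413e+02]), 'contact_force': array([ 2.15 ,  1.483, -4.256]), 'moment': array([ 0.648, -1.613,  0.046]), 'gripper_width': np.float64(0.046)}
```

>>> step_arm:
  increments:
    - {"tx": 0,"ty": 0,"tz": 10,"ax": 0,"ay": 0,"az": 0,"claw": -1}
    - {"tx": 0,"ty": 0,"tz": 10,"ax": 0,"ay": 0,"az": 0,"claw": -1}
    - {"tx": 0,"ty": 0,"tz": 10,"ax": 0,"ay": 0,"az": 0,"claw": -1}
    - {"tx": 0,"ty": 0,"tz": 10,"ax": 0,"ay": 0,"az": 0,"claw": -1}
    - {"tx": 0,"ty": 0,"tz": 10,"ax": 0,"ay": 0,"az": 0,"claw": -1}
    - {"tx": 0,"ty": 0,"tz": 10,"ax": 0,"ay": 0,"az": 0,"claw": -1}
    - {"tx": 0,"ty": 0,"tz": 10,"ax": 0,"ay": 0,"az": 0,"claw": -1}
    - {"tx": 0,"ty": 0,"tz": 0,"ax": 0,"ay": 0,"az": 0,"claw": -1}

```text
time_s: 9.25
tcp_pos: [0.5195, 0.1909, 0.2312]
eef_rot: [179.9, 0.1, 177.4]
contact_force: [-0.0, 0.1, -1.8]
gripper_width: 0.0458
```

```bash
python3 s.py; python3 - <<'E'
from h import *
c=shot('scene');cv2.imwrite('pics/s2.png',cv2.resize(c['image'][100:280,230:430],None,fx=3,fy=3))
E
```

```text
{'time_s': np.float64(9.25), 'joints': array([ 4.04660e+01,  9.64000e+00, -1.61630e+01,  2.70000e-02,
       -6.40490e+01, -1.33099e+02]), 'tcp_pos': array([0.519, 0.191, 0.231]), 'eef_rot': array([1.79916e+02, 1.25000e-01, 1.77378e+02]), 'contact_force': array([-0.028,  0.104, -1.798]), 'moment': array([ 0.005, -0.185, -0.024]), 'gripper_width': np.float64(0.046)}
```

View pics/s2.png

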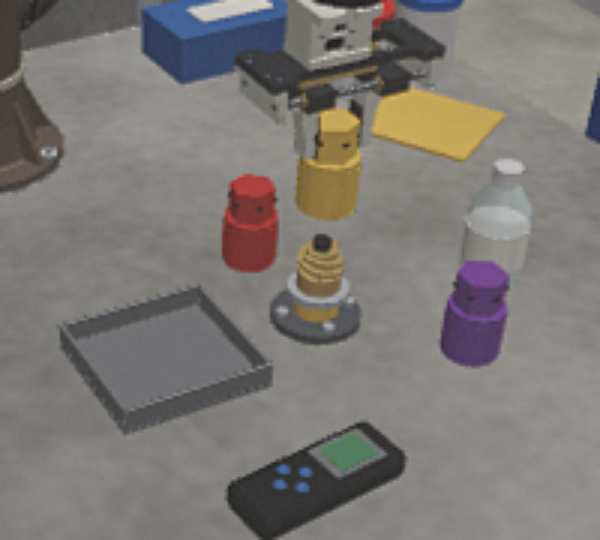

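The cap hangs upright in the gripper, clear of the bare thread. The tray is empty and the bystanders are undisturbed. Moving to the tray.

>>> step_arm:
  increments:
    - {"tx": -1,"ty": -30,"tz": 0,"ax": 0,"ay": 0,"az": 0,"claw": -1}
    - {"tx": -1,"ty": -32,"tz": 0,"ax": 0,"ay": 0,"az": 0,"claw": -1}
    - {"tx": -1,"ty": -32,"tz": 0,"ax": 0,"ay": 0,"az": 0,"claw": -1}
    - {"tx": -1,"ty": -32,"tz": 0,"ax": 0,"ay": 0,"az": 0,"claw": -1}
    - {"tx": -1,"ty": -32,"tz": 0,"ax": 0,"ay": 0,"az": 0,"claw": -1}
    - {"tx": 0,"ty": -32,"tz": 0,"ax": 0,"ay": 0,"az": 0,"claw": -1}
    - {"tx": 0,"ty": 0,"tz": -25,"ax": 0,"ay": 0,"az": 0,"claw": -1}
    - {"tx": 0,"ty": 0,"tz": -25,"ax": 0,"ay": 0,"az": 0,"claw": -1}
    - {"tx": 0,"ty": 0,"tz": -25,"ax": 0,"ay": 0,"az": 0,"claw": -1}
    - {"tx": 0,"ty": 0,"tz": -25,"ax": 0,"ay": 0,"az": 0,"claw": -1}
    - {"tx": 0,"ty": 0,"tz": -20,"ax": 0,"ay": 0,"az": 0,"claw": -1}
    - {"tx": 0,"ty": 0,"tz": -10,"ax": 0,"ay": 0,"az": 0,"claw": -1}

```text
time_s: 10.5
tcp_pos: [0.5125, 0.0, 0.0972]
eef_rot: [-179.9, -0.2, 177.3]
contact_force: [-0.0, 0.2, -1.9]
gripper_width: 0.0459
```

>>> step_arm:
  increments:
    - {"tx": 0,"ty": 0,"tz": -4,"ax": 0,"ay": 0,"az": 0,"claw": -1}
    - {"tx": 0,"ty": 0,"tz": 0,"ax": 0,"ay": 0,"az": 0,"claw": -1}
    - {"tx": 0,"ty": 0,"tz": 0,"ax": 0,"ay": 0,"az": 0,"claw": -1}

```text
time_s: 10.8
tcp_pos: [0.5144, 0.0007, 0.0962]
eef_rot: [180.0, 0.1, 177.4]
contact_force: [1.0, -0.1, -1.9]
gripper_width: 0.046
```

>>> step_arm:
  increments:
    - {"tx": 0,"ty": 0,"tz": -2,"ax": 0,"ay": 0,"az": 0,"claw": -1}
    - {"tx": 0,"ty": 0,"tz": -1.5,"ax": 0,"ay": 0,"az": 0,"claw": -1}
    - {"tx": 0,"ty": 0,"tz": -1,"ax": 0,"ay": 0,"az": 0,"claw": -1}
    - {"tx": 0,"ty": 0,"tz": 0,"ax": 0,"ay": 0,"az": 0,"claw": -1}
    - {"tx": 0,"ty": 0,"tz": 0,"ax": 0,"ay": 0,"az": 0,"claw": -1}

```text
time_s: 11.3
tcp_pos: [0.5138, 0.0004, 0.0909]
eef_rot: [180.0, 0.0, 177.4]
contact_force: [-0.4, -0.3, -2.5]
gripper_width: 0.0461
```

>>> step_arm:
  increments:
    - {"tx": 0,"ty": 0,"tz": -1,"ax": 0,"ay": 0,"az": 0,"claw": -1}
    - {"tx": 0,"ty": 0,"tz": 0,"ax": 0,"ay": 0,"az": 0,"claw": -1}

```text
time_s: 11.5
tcp_pos: [0.5141, 0.0005, 0.0901]
eef_rot: [180.0, 0.0, 177.4]
contact_force: [-0.5, -0.6, 0.3]
gripper_width: 0.0457
```

>>> step_arm:
  increments:
    - {"tx": 0,"ty": 0,"tz": -0.7,"ax": 0,"ay": 0,"az": 0,"claw": -1}
    - {"tx": 0,"ty": 0,"tz": 0,"ax": 0,"ay": 0,"az": 0,"claw": -1}
    - {"tx": 0,"ty": 0,"tz": 0,"ax": 0,"ay": 0,"az": 0,"claw": -1}

```text
time_s: 11.8
tcp_pos: [0.5142, 0.0004, 0.09]
eef_rot: [-180.0, 0.1, 177.4]
contact_force: [-1.6, -0.3, 7.4]
gripper_width: 0.0459
```

It is seated on the floor, with 7 N upward at z 0.090 as expected. I'll release and back up.

>>> step_arm:
  increments:
    - {"tx": 0,"ty": 0,"tz": 0,"ax": 0,"ay": 0,"az": 0,"claw": 0.3}
    - {"tx": 0,"ty": 0,"tz": 0,"ax": 0,"ay": 0,"az": 0,"claw": 0.6}
    - {"tx": 0,"ty": 0,"tz": 0,"ax": 0,"ay": 0,"az": 0,"claw": 0.9}
    - {"tx": 0,"ty": 0,"tz": 0,"ax": 0,"ay": 0,"az": 0,"claw": 0.9}
    - {"tx": 0,"ty": 0,"tz": 0,"ax": 0,"ay": 0,"az": 0,"claw": 0.9}
    - {"tx": 0,"ty": 0,"tz": 0,"ax": 0,"ay": 0,"az": 0,"claw": 0.9}

```text
time_s: 12.4
tcp_pos: [0.5138, 0.0005, 0.0891]
eef_rot: [-180.0, -0.0, 177.4]
contact_force: [-0.9, -0.2, -0.4]
gripper_width: 0.0823
```

>>> step_arm:
  increments:
    - {"tx": 0,"ty": 0,"tz": 8,"ax": 0,"ay": 0,"az": 0,"claw": 0.9}
    - {"tx": 0,"ty": 0,"tz": 20,"ax": 0,"ay": 0,"az": 0,"claw": 0.9}
    - {"tx": 0,"ty": 0,"tz": 25,"ax": 0,"ay": 0,"az": 0,"claw": 0.9}
    - {"tx": 0,"ty": 0,"tz": 25,"ax": 0,"ay": 0,"az": 0,"claw": 0.9}
    - {"tx": 0,"ty": 0,"tz": 25,"ax": 0,"ay": 0,"az": 0,"claw": 0.9}
    - {"tx": 0,"ty": 0,"tz": 25,"ax": 0,"ay": 0,"az": 0,"claw": 0.9}
    - {"tx": 0,"ty": 0,"tz": 0,"ax": 0,"ay": 0,"az": 0,"claw": 0.9}
    - {"tx": 0,"ty": 0,"tz": 0,"ax": 0,"ay": 0,"az": 0,"claw": 0.9}

```text
time_s: 13.2
tcp_pos: [0.5139, 0.0005, 0.2181]
eef_rot: [179.9, 0.1, 177.4]
contact_force: [0.2, -0.9, 0.1]
gripper_width: 0.0833
```

```bash
python3 s.py; python3 - <<'E'
from h import *
shot('scene','s3.png')
E
```

```text
{'time_s': np.float64(13.2), 'joints': array([ 2.19680e+01,  6.47100e+00, -2.17790e+01, -1.00000e-02,
       -6.16430e+01, -1.14602e+02]), 'tcp_pos': array([0.514, 0.001, 0.218]), 'eef_rot': array([1.79948e+02, 9.40000e-02, 1.77361e+02]), 'contact_force': array([ 0.155, -0.869,  0.101]), 'moment': array([ 0.023, -0.116,  0.018]), 'gripper_width': np.float64(0.083)}
```

View pics/s3.png

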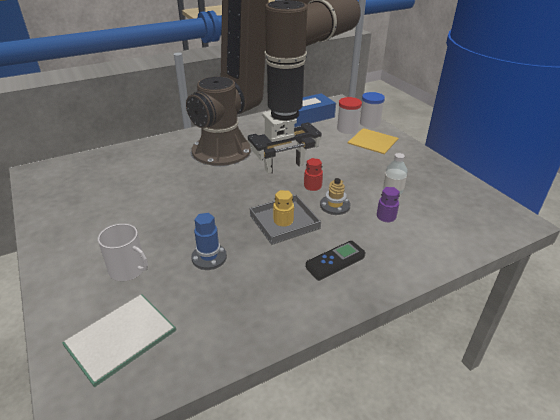

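The cap stands upright in the tray at (284,208). The bottle, jug, meter, blue fitting and decoys are where they were, and the gripper is clear. Handing in.

```bash
python3 -c "
from h import *
print(r.close_job())"
```

```text
the job is handed in; nothing more can be done
None
```

The yellow cap is off the gas riser and standing mouth down in the grey tray, and I handed the job in at about 13 s of robot time.

- **Unscrewing:** I gripped the hex head at 46 mm with 30 N and turned it clockwise about 237°, rising with the thread. It gave freely: torque about its axis read under 0.1 N m and contact forces stayed within a few newtons, at the end of each move.
- **Placing:** I lifted it straight off and lowered it to about the tray's centre until it touched the floor with about 7 N. Then I released it and backed away about 130 mm.
- **Last checks:** the final picture shows the cap upright in the tray and the bottle, jug, meter and blue fitting looking unmoved. The gripper touches nothing, and the contact force reads about zero.
- **Disagreement:** the cap's top measured about 0.145 m above the table. The stated 60 mm shoulder plus 99 mm cap would give 0.159 m. I used the measured height, and the grip and the set-down both matched it.
- **Refused move:** the first move call was rejected before any motion, probably because rows lacked some keys; with all keys filled in it went through.

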